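# Back off the vent plug of the digestion vessel with its ratchet

### The job

The pressure vessel has cooled and must be vented: its vent plug is still tight and the ratchet handle on it is still set to tighten. Flip the ratchet's direction lever over to the loosening side first, then swing the handle back and forth to back the plug out (anticlockwise seen from above) until you feel it come up against its stop, gently, without ever forcing the ratchet. Leave the lever on the loosening side and let go; do not disturb the glassware and bottles round about.

Things in the scene. Friction and masses are not known exactly. Their poses are not given: they have to be found in the camera images.
- vessel: Bench pressure vessel, fixed to the counter: grey base plate 150x130x12 mm, steel body 82 mm across, silvery head 112 mm across at 76 to 100 mm height. On the head a round gauge (top 185 mm up) behind the plug, and a dark port blank (13 mm across, top 130 mm up) to either side. Origin: under the base on the vent plug's vertical axis; z up; its front is -x, the gauge is at +x.
- ratchet: Reversible ratchet handle on the vent plug, lying level. Origin: on the plug's vertical axis at counter height, z up; +x points outward along the handle. Steel head 61 mm across, neck 17 to 36 mm wide out to 93 mm from the axis, top 127 mm up; then the black grip to 179 mm. It swings level between hard limits at the port blanks, 0.9 rad to either side of the vessel's -x axis; own drag 0.3 N m.
- handle_grip (a point): Point on the centre line of the round black grip (17 to 20 mm thick, 93 to 179 mm from the plug's axis), 130 mm from the axis, 118 mm above the counter. Pushed sideways here, about 6 N turns the plug (3 to 4 N remain when standing) and about 3 N clicks the handle back. Holding it firmly does no harm, but a sideways push of more than about 18 N against a plug that no longer turns forces it.
- pawl_pivot (a point): Vertical pivot of the direction lever and its pawl, on top of the ratchet's head, 40 mm from the plug's axis along the handle. The pawl works on a 15-tooth ring (0.42 rad a tooth: up to that much is lost at the start of a stroke). Set to loosen it drives the plug when the handle swings anticlockwise seen from above, and clicks freely clockwise; set to tighten, the other way round.
- direction_lever (a joint): Angle (rad) of the brass direction lever: 0 in line with the handle, positive turned anticlockwise seen from above. Sprung over centre: below 0 set to tighten (as it starts), above 0 set to loosen. It rests 0.15 (claw on a tooth) to 0.36 (claw between teeth, its limit) to either side. About 3 N at the tab pushes it over; while the handle presses the pawl on a tooth it is locked.
- lever_tab (a point): Centre of the lever's upright brass tab, 26 mm from the lever's pivot, outward along the handle. The tab is 14 mm long (along the lever), 6 mm thick and reaches from the neck (top 127 mm above the counter) to 147 mm above the counter. Nothing else within 50 mm of it stands above 131 mm; the plug's hexagon (to 142 mm) is 66 mm inward.
- vent_plug: Brass hexagon vent plug in the middle of the ratchet's head, 24 mm across flats, top 142 mm above the counter. Origin on its axis at counter height, z up. It turns stiffly (0.5 N m), anticlockwise seen from above to loosen, and has 1.5 to 1.8 rad to turn to its stop, a pin inside that shears if forced (2.3 N m). The stop is not marked outside: it is felt as the handle going hard.
- plug_mark (a point): Red dot on the flat top of the vent plug; this point lies 10 mm from the plug's axis, 142 mm above the counter, and shows how far the plug has turned.
- beaker_250: Glass beaker, 72 mm across and 92 mm tall, to the right of the vessel; origin under its centre. Leave it alone.
- liner: White plastic liner cup of the vessel, 52 mm across and 62 mm tall, to the left; origin under its centre. Leave it alone.
- petri_dish: Covered petri dish, 96 mm across and 16 mm tall; origin under its centre. Leave it alone.
- reagent_16: White plastic bottle with black cap, 56 x 56 x 123 mm, at the left rear; origin under its centre. Leave it alone.

How it is judged:
On the way, in this order (a step that is already met when the one before it is completed fails the run):
1. the direction lever has been flipped to the loosening side while the plug had not been turned (value of joint direction_lever above 0.1 rad and distance of plug_mark from where it was at the start of the episode below 0.002 m), for 0.2 s.
2. the plug has broken loose and turned by a third of a radian or more, with the lever on the loosening side (value of joint direction_lever above 0.1 rad and distance of plug_mark from where it was at the start of the episode above 0.0035 m), for 0.1 s.
At the end, for the whole second after the job is handed in: the vent plug is backed out to its stop (within about 0.06 rad), the direction lever still on the loosening side, the ratchet at rest and let go (y of plug_mark in the frame of vessel above -0.0006 m and value of joint direction_lever above 0.1 rad and linear speed of ratchet below 0.02 m/s and angular speed of ratchet below 0.05 rad/s); the robot touches nothing.
It fails at once if the ratchet is forced: its pawl bears on the plug's toothed ring with more than 100 N (about 18 N at the grip) (contact force between ratchet and vent_plug above 100 N).
It fails at once if the plug is turned with the lever still set to tighten (value of joint direction_lever below -0.05 rad and distance of plug_mark from where it was at the start of the episode above 0.002 m).
It fails at once if the beaker, liner cup, petri dish or white bottle is pushed about (distance of any of beaker_250, liner, petri_dish, reagent_16 from where it was at the start of the episode above 0.02 m).
It also fails if it takes over 67 s, if anything falls off the work surface, if the arm or the gripper's body presses on something with over 40 N, if the wrist force passes 120 N, or if a joint passes its speed limit or range.

### The arm

A 6-joint arm with a two-finger parallel gripper is mounted at the origin on a cart in front of the work surface, level with it; the furniture and walls round the work are solid. World frame = base frame: x ahead of the robot, y to its left, z up, the work surface at z = 0. Lengths are in m, angles in rad, forces in N, time in s.
With the tool pointing down it reaches from about 0.275 to 0.875 m from the base axis. Payload 12.5 kg.
Tool frame: the origin (TCP) lies at the very end of the fingers, on their centre line; the grasp point (between the pads) lies 19 mm behind it; x points along the fingers, y is the direction in which the jaws open and shut, and the axes are right-handed (so a half turn about x gives the same grasp; the last joint's range is limited). The gripper opens to 85 mm and grips with 20 to 120 N. Pads are 22 mm wide; open, the fingers measure 114 mm over their backs; the gripper's body (76 mm by 85 mm) begins 54 mm behind the grasp point. The pads swing forward as they close: fully open they stand 13 mm farther back than shut.
Start: joints at [1.131, 0.351, 1.652, -0, 1.139, -0.085], TCP at [0.191, 0.516, 0.231] pointing down, gripper open.
Joint ranges: [-2.75, 2.75], [-0.79, 2.1], [0.01, 2.65], [-1.57, 4.71], [0.07, 3.14], [-2.87, 2.87]. Speed limits (rad/s): [2.22, 2.22, 2.79, 3.14, 3.14, 3.14].

### API

Orientations are given as a 3x3 rotation matrix whose columns are the frame's x, y, z axes.
In Python, from bench import manip gives the robot as it stands. Calls block until the motion is done:
- manip.move_ptp(position, orientation): joint-space move of the TCP to a pose.
- manip.move_l(position, attitude=None, max_speed=0.15): straight line of the TCP; attitude=None keeps the orientation; max_speed is the mean speed in m/s.
- manip.move_j(angles): joint-space move.
- manip.set_gripper(opening, effort=None): opening from 0.0 (shut) to 1.0 (fully open); effort is the grip in N (None keeps the last); returns when the fingers have stopped.
- manip.dwell(seconds).
- manip.inverse_kinematics(position, orientation): joint angles nearest the present ones, or None.
- manip.grab_frame(name): name is "scene" or "top"; returns (picture, depth): 400x640x3 uint8, red, green, blue; 400x640 float32, m along the optical axis (not along the pixel's ray), 0 where there is no reading.
- manip.get_calibration(name): a dict with "camera_matrix" (3x3 intrinsics, pixels), "k1" (the pictures are not rectified: a ray, as slopes to the right and down, at radius r is drawn at 1 + k1 r^2 times it, then the intrinsics apply), "R" (3x3) and "t" (3): a world point X has camera coordinates R X + t. Camera axes: x right, y down, z forward; pixel columns grow to the right and rows downward; lengths in m; the calibration is good to about 2 mm. A picture is of the moment at which its call begins. get_calibration takes no time and is no camera call.
A pose or a line that the arm cannot do raises manip.Unreachable and nothing moves.
- manip.sign_off(): hands the job in, once; it reports no verdict.
Trained networks look in the newest picture that a camera, given by its name, has taken for a name from the list of things; names that differ only in an ending like _2 or _b are one class to them, and where a whole thing is asked for, a point or a joint stands for the part that bears it (a point fixed in the world has none). Each returns a list of dicts, best first, with "confidence" (0 to 1); they miss things now and then, are a little off and sometimes report something else, mostly with a low value. They report only what shows in the picture. A call takes as long as a camera call.
- manip.look_for(camera, name): "at" ([x, y, z] in m, in world coordinates, good to about 4 mm: the middle of the surface that is visible of it).
Readings, each from a call of its own:
- manip.current_time(): time.
- manip.current_qpos(): joint angles.
- manip.current_joint_vel(): joint speeds.
- manip.current_joint_torque(): joint torques, N m.
- manip.current_ee_pos(): TCP position.
- manip.current_tcp_rot(): TCP orientation.
- manip.current_force(): force on the tool from outside, world axes, zero at the start.
- manip.current_ft_torque(): the same for the moment, N m.
- manip.current_grip_width(): opening from 0.0 (shut) to 1.0 (fully open).
Only numpy, scipy, OpenCV 4.12 (cv2) and the standard library are available. Lean on these libraries where they do the work, as an engineer would, in place of code of your own. Each camera call takes 0.05 s, during which the arm holds its last target.

## Working session

There is one attempt and no reset: what is moved stays moved. The work goes in short steps, each a Python script; the robot and the scene stay as the last script left them, time stands still between calls to the robot, and variables do not carry over. Pictures are saved under pics/ and viewed, and the job is handed in when it is done.

```bash
ls; mkdir -p pics; python3 - <<'E'
from bench import manip
import cv2, numpy as np
for c in ["scene","top"]:
    im,d=manip.grab_frame(c); cv2.imwrite(f"pics/{c}0.png",im[:,:,::-1]); np.save(f"pics/{c}0d.npy",d)
    k=manip.get_calibration(c); print(c,k)
    for n in ["vessel","ratchet","handle_grip","pawl_pivot","direction_lever","lever_tab","vent_plug","plug_mark","beaker_250","liner","petri_dish","reagent_16"]:
        r=manip.look_for(c,n); print(n,[(np.round(q["at"],4).tolist(),round(q["confidence"],2)) for q in r[:2]])
print(manip.current_time(), manip.current_tcp_rot(), manip.current_force())
E
```

```text
pics
scene {'camera_matrix': array([[367.50416355,   0.        , 322.94011589],
       [  0.        , 367.50416355, 194.83408102],
       [  0.        ,   0.        ,   1.        ]]), 'k1': -0.06307248226715996, 'R': array([[ 0.83409038, -0.55158291,  0.00703769],
       [-0.39407698, -0.60474413, -0.69208949],
       [ 0.38600073,  0.5744918 , -0.72177739]]), 't': array([-0.455507  ,  0.35671471,  0.87910838])}
vessel [([0.5909, 0.1343, 0.1036], 0.85)]
ratchet [([0.5606, 0.1754, 0.1295], 0.72)]
handle_grip [([0.5604, 0.1699, 0.1229], 0.87)]
pawl_pivot [([0.5614, 0.1821, 0.1348], 0.63)]
direction_lever [([0.5601, 0.178, 0.1352], 0.36)]
lever_tab []
vent_plug []
plug_mark [([0.6053, 0.146, 0.1398], 0.64)]
beaker_250 [([0.5922, -0.2746, 0.0549], 0.6), ([0.5603, 0.1696, 0.1254], 0.57)]
liner [([0.4796, 0.3088, 0.0446], 0.84)]
petri_dish [([0.7028, -0.1793, 0.0183], 0.96)]
reagent_16 [([0.6152, 0.3576, 0.0759], 0.86)]
top {'camera_matrix': array([[510.49938312,   0.        , 322.37168072],
       [  0.        , 510.49938312, 197.93114942],
       [  0.        ,   0.        ,   1.        
[... 406 characters left out ...]
37)]
direction_lever [([0.571, 0.1724, 0.132], 0.51)]
lever_tab [([0.5721, 0.169, 0.1325], 0.54), ([0.4835, 0.3229, 0.0292], 0.31)]
vent_plug [([0.6102, 0.1494, 0.1409], 0.64)]
plug_mark [([0.6113, 0.1496, 0.1414], 0.64), ([0.7065, -0.1788, 0.0226], 0.34)]
beaker_250 [([0.5955, -0.2896, 0.0322], 0.59), ([0.5718, 0.1687, 0.1331], 0.56)]
liner [([0.4839, 0.3226, 0.028], 0.66)]
petri_dish [([0.7058, -0.1787, 0.0207], 0.97), ([0.5686, 0.1651, 0.1311], 0.57)]
reagent_16 [([0.6231, 0.3652, 0.0938], 0.63)]
1.3 [[ 7.98271448e-06  3.47365028e-01  9.37729992e-01]
 [ 3.50094719e-05  9.37729991e-01 -3.47365028e-01]
 [-9.99999999e-01  3.56023476e-05 -4.67543541e-06]] [ 0.66417413 -0.70393752  0.28957335]
```

```bash
python3 - <<'E'
import cv2
im=cv2.imread("pics/top0.png"); cv2.imwrite("pics/topc.png",cv2.resize(im[90:250,160:360],None,fx=4,fy=3.75*4/3.75*0.93,interpolation=cv2.INTER_CUBIC)[:600,:800])
im=cv2.imread("pics/scene0.png"); cv2.imwrite("pics/scc.png",cv2.resize(im[80:260,200:420],None,fx=3.3,fy=3.3,interpolation=cv2.INTER_CUBIC))
E
```

```text
(no output)
```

View pics/top0.png

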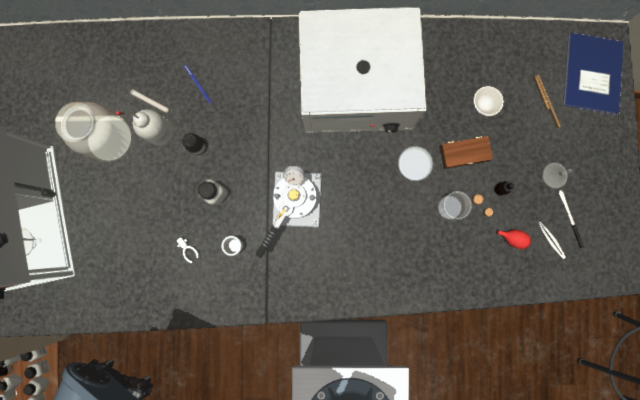

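View pics/topc.png

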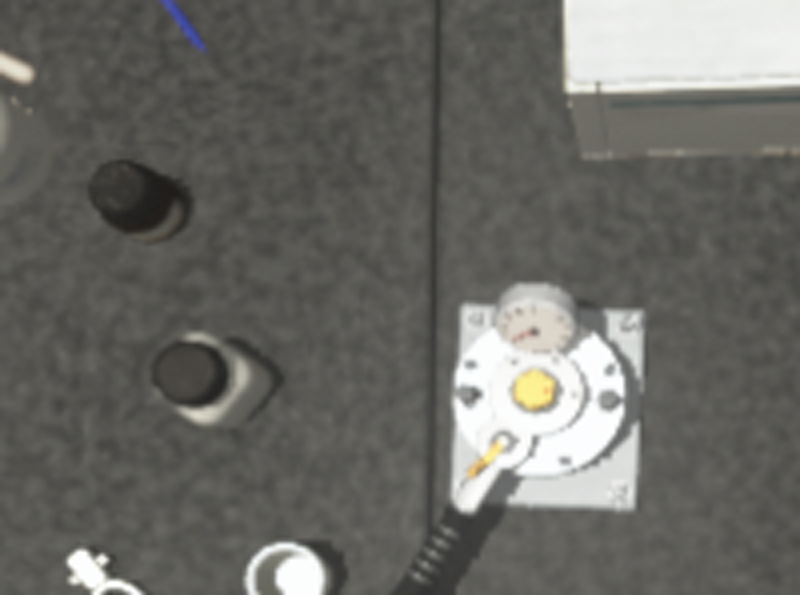

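View pics/scc.png

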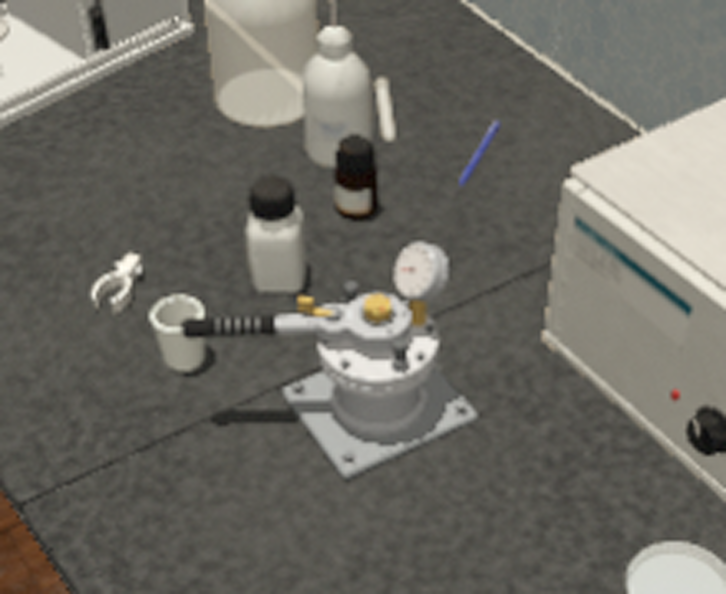

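The top view shows the plug hexagon at about (293,195) and the handle running down-left to (262,252). The brass lever is at about (282,212), turned clockwise of the handle, so it is set to tighten. Next I'll measure these points precisely.

```bash
cat > h.py <<'E'
from bench import manip
import numpy as np, cv2
def unproj(c,u,v,z):
    k=manip.get_calibration(c);K=k["camera_matrix"]
    p=cv2.undistortPoints(np.array([[[u,v]]],float),K,np.array([k["k1"],0,0,0,0.]))[0,0]
    # model: drawn = ray*(1+k1 r^2) == cv2 distortion
    d=k["R"].T@np.array([p[0],p[1],1]); o=-k["R"].T@k["t"]
    return o+d*(z-o[2])/d[2]
def proj(c,X):
    k=manip.get_calibration(c)
    r,_=cv2.Rodrigues(k["R"])
    return cv2.projectPoints(np.array([X],float),r,k["t"],k["camera_matrix"],np.array([k["k1"],0,0,0,0.]))[0][0,0]
def depthcloud(c,d):
    k=manip.get_calibration(c);K=k["camera_matrix"]
    v,u=np.mgrid[0:400,0:640]
    p=cv2.undistortPoints(np.stack([u,v],-1).reshape(-1,1,2).astype(float),K,np.array([k["k1"],0,0,0,0.])).reshape(400,640,2)
    X=np.concatenate([p*d[...,None],d[...,None]],-1)
    return (X-k["t"])@k["R"]
E
python3 - <<'E'
from h import *
import cv2
for c,box in [("top",(260,180,325,262)),("scene",(240,150,340,200))]:
    im=cv2.imread(f"pics/{c}0.png");d=np.load(f"pics/{c}0d.npy");P=depthcloud(c,d)
    hsv=cv2.cvtColor(im,cv2.COLOR_BGR2HSV)
    m=((hsv[...,0]>10)&(hsv[...,0]<32)&(hsv[...,1]>110)&(hsv[...,2]>120)).astype(np.uint8)
    n,l,s,ce=cv2.connectedComponentsWithStats(m)
    for i in range(1,n):
        x,y=ce[i]
        if 230<x<345 and 150<y<262 and s[i,4]>4:
            q=P[l==i]; print(c,s[i],ce[i].round(1),"depth med",np.median(q,0).round(4),"plane .142",unproj(c,x,y,.142).round(4),"plane .147",unproj(c,x,y,.147).round(4), q[:,2].max().round(4))
    dark=(hsv[...,2]<60)&(P[...,2]>0.105)&(P[...,2]<.135)&(P[...,0]<.56)&(P[...,0]>.4)&(P[...,1]>.1)&(P[...,1]<.3)
    q=P[dark]; print("grip",dark.sum(),q.mean(0).round(4)); u,s_,vt=np.linalg.svd(q[:,:2]-q[:,:2].mean(0)); print(vt[0],np.ptp((q[:,:2]-q[:,:2].mean(0))@vt[0]))
    # flange circle fit
    fl=(P[...,2]>.09)&(P[...,2]<.106)&(np.hypot(P[...,0]-.607,P[...,1]-.148)<.075)
    ys,xs=np.nonzero(fl); q=P[fl]
    print("flange",fl.sum(),cv2.minEnclosingCircle(q[:,:2].astype(np.float32)))
    mm=cv2.inRange(hsv,(0,120,60),(8,255,255))|cv2.inRange(hsv,(172,120,60),(180,255,255))
    ys,xs=np.nonzero(mm); 
    for x,y in zip(xs,ys):
        if 230<x<345 and 150<y<262: print("red",x,y,hsv[y,x],P[y,x].round(3))
E
```

```text
top [293 194   5   6  15] [295.5 196.3] depth med [0.6032 0.1405 0.1405] plane .142 [0.6049 0.1414 0.142 ] plane .147 [0.6045 0.1411 0.147 ] 1.4114
top [278 214   4   4   7] [279.3 215.3] depth med [0.5578 0.1819 0.1453] plane .142 [0.5572 0.1816 0.142 ] plane .147 [0.557  0.1811 0.147 ] 0.1476
grip 39 [0.4679 0.2264 0.1239]
[-0.80290382  0.59610859] 0.07902243709203663
flange 653 ((0.6111744046211243, 0.1474093794822693), 0.05614463984966278)
scene [290 170   8   6  25] [292.9 172.2] depth med [0.556  0.1794 0.1382] plane .142 [0.5548 0.1771 0.142 ] plane .147 [0.5523 0.1723 0.147 ] 0.8846
scene [311 170   7   7  41] [314. 173.] depth med [0.6063 0.1414 0.1412] plane .142 [0.6056 0.1399 0.142 ] plane .147 [0.6028 0.1353 0.147 ] 0.1448
scene [325 172   4   6  16] [326.2 174.6] depth med [0.6496 0.1407 0.1122] plane .142 [0.632  0.1143 0.142 ] plane .147 [0.629  0.1099 0.147 ] 0.1249
grip 87 [0.487  0.2109 0.123 ]
[-0.87078663  0.49166111] 0.07859970272617464
flange 402 ((0.6088008284568787, 0.1452958732843399), 0.05695715174078941)
```

```bash
python3 - <<'E'
import cv2
im=cv2.imread("pics/top0.png"); cv2.imwrite("pics/topc2.png",cv2.resize(im[160:262,250:330],None,fx=7,fy=5.8,interpolation=cv2.INTER_CUBIC))
E
```

```text
(no output)
```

View pics/topc2.png

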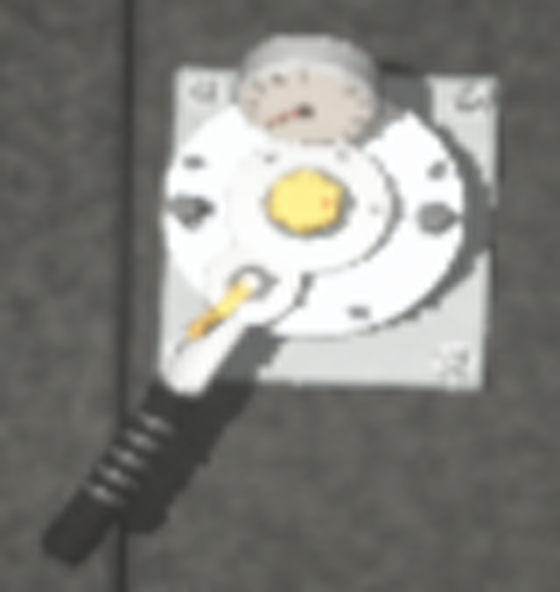

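```bash
python3 - <<'E'
from h import *
o=unproj("top",293.6,195,.142); pv=unproj("top",286.7,208.3,.131); tb=unproj("top",279,215.5,.145)
e=unproj("top",259.7,254.3,.118); g=unproj("top",250+125/7,160+460/5.8,.127)
b1=unproj("top",250+190/7,160+211/5.8,.130);b2=unproj("top",250+438/7,160+217/5.8,.130)
c=[unproj("top",250+a/7,160+b/5.8,.012) for a,b in [(178,70),(497,78),(484,387),(160,378)]]
print("cent",np.mean(c,0),[x.round(4) for x in c])
print("blanks",b1,b2,"perp ang",np.arctan2(*(b1-b2)[[1,0]])-np.pi/2, (b1+b2)/2)
for n,p in dict(o=o,pv=pv,tb=tb,e=e,g=g).items():
    d=(p-o)[:2]; print(n,p.round(4),np.hypot(*d).round(4),np.arctan2(d[1],d[0]).round(3))
print("lever ang",np.arctan2(*(tb-pv)[[1,0]]),np.hypot(*(tb-pv)[:2]))
E
```

```text
cent [0.6084572  0.14581255 0.012     ] [array([0.6839, 0.2065, 0.012 ]), array([0.6801, 0.0802, 0.012 ]), array([0.533 , 0.0847, 0.012 ]), array([0.5368, 0.2119, 0.012 ])]
blanks [0.60564016 0.18871002 0.13      ] [0.6032108  0.09916986 0.13      ] perp ang -0.027124794759091575 [0.60442548 0.14393994 0.13      ]
o [0.6081 0.1463 0.142 ] 0.0 0.0
pv [0.5755 0.1642 0.131 ] 0.0372 2.64
tb [0.5565 0.182  0.145 ] 0.0628 2.535
e [0.4595 0.2327 0.118 ] 0.172 2.615
g [0.4974 0.2113 0.127 ] 0.1284 2.61
lever ang 2.385515887422095 0.0260218247569763
```

```bash
cat >> h.py <<'E'
O=np.array([0.6083,0.146]); TH0=2.612
def rad(a): return np.array([np.cos(a),np.sin(a)])
def tan(a): return np.array([-np.sin(a),np.cos(a)])
def rot(a):
    x=np.array([0,0,-1.]); y=np.r_[-tan(a),0]
    return np.c_[x,y,np.cross(x,y)]
def pos(r,s,a,z): return np.r_[O+r*rad(a)+s*tan(a),z]
def ft(a):
    f=manip.current_force(); return float(f[:2]@tan(a)), float(f[:2]@rad(a)), float(f[2])
def shot(n,box=(160,262,250,330)):
    im,d=manip.grab_frame("top"); cv2.imwrite(f"pics/{n}.png",cv2.resize(im[box[0]:box[1],box[2]:box[3],::-1],None,fx=6,fy=5.8,interpolation=cv2.INTER_CUBIC))
    im,d=manip.grab_frame("scene"); cv2.imwrite(f"pics/{n}s.png",cv2.resize(im[130:220,220:350,::-1],None,fx=6,fy=6,interpolation=cv2.INTER_CUBIC))
E
python3 - <<'E'
from h import *
for a in np.arange(2.2,4.01,.3): print(a.round(2),manip.inverse_kinematics(pos(.13,0,a,.105),rot(a)).round(2))
manip.set_gripper(0.45,20)
manip.move_ptp(pos(.066,-6e-3,TH0,.20),rot(TH0))
print(manip.current_time(),ft(TH0),manip.current_grip_width())
manip.move_l(pos(.066,-6e-3,TH0,.133))
print(manip.current_time(),ft(TH0),manip.current_ee_pos(),pos(.066,-6e-3,TH0,.133))
shot("a")
E
```

```text
2.2 [ 0.36  0.57  1.65 -0.    0.92 -0.27]
2.5 [ 0.33  0.52  1.75 -0.    0.87 -0.6 ]
2.8 [ 0.28  0.47  1.83 -0.    0.84 -0.95]
3.1 [ 0.21  0.44  1.88 -0.    0.82 -1.32]
3.4 [ 0.14  0.43  1.9  -0.    0.81 -1.69]
3.7 [ 0.06  0.44  1.88 -0.    0.82 -2.07]
4.0 [ 0.    0.48  1.82 -0.    0.84 -2.43]
3.6167 (-0.4790462303295502, -0.6635189596362125, 0.24617731544358035) 0.44867357503133676
4.2167 (0.5756099502374656, 0.5850612422349902, 0.04574630052089507) [0.55466207 0.18491234 0.13364398] [0.55437224 0.18452008 0.133     ]
```

View pics/as.png

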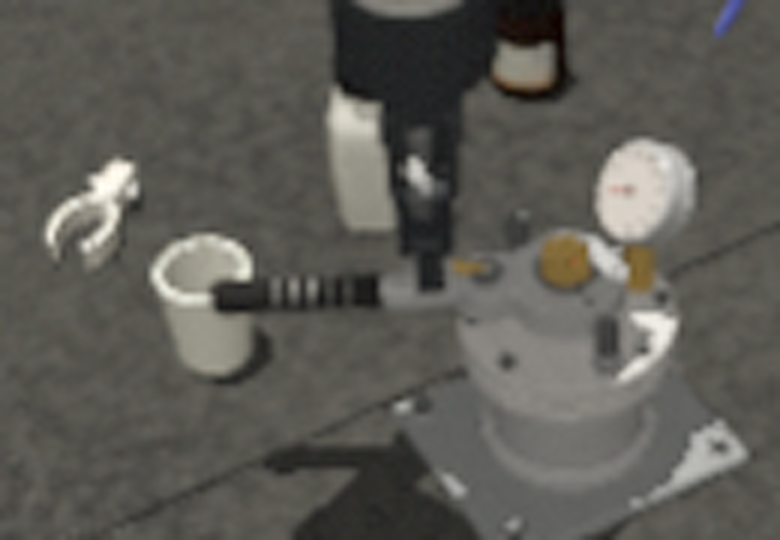

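View pics/a.png

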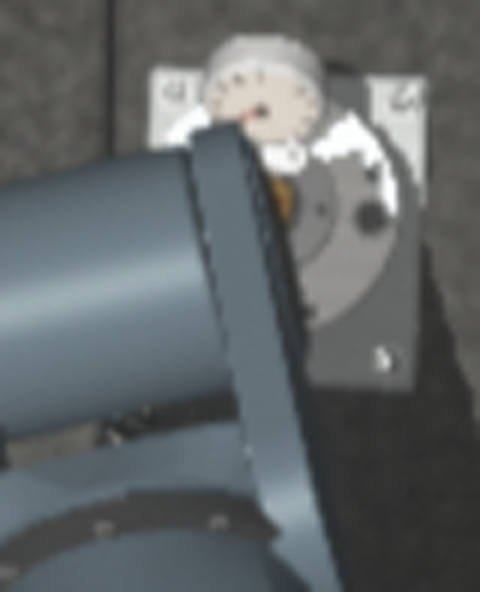

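The fingers straddle the tab above the neck without touching anything. Next I'll push it across in small steps while watching the force.

```bash
python3 - <<'E'
from h import *
a=TH0
manip.move_l(pos(.066,6e-3,a,.133),max_speed=.05)
for s in range(8,25,2):
    manip.move_l(pos(.066,s*1e-3,a,.133),max_speed=.04)
    f=np.mean([ft(a) for _ in range(3)],0); e=manip.current_ee_pos()
    print(s,f.round(2),((e[:2]-O)@tan(a)*1e3).round(1),manip.current_time())
    if abs(f[0])>8: break
shot("b")
E
```

```text
8 [-0.22  0.14  0.29] 8.0 4.9583
10 [-0.72  1.09  0.01] 10.1 5.2083
12 [0.45 0.09 0.71] 12.1 5.4583
14 [ 0.22  0.41 -0.04] 14.1 5.7083
16 [-0.56  0.2  -0.19] 16.1 5.9583
18 [ 0.39  0.04 -0.22] 18.1 6.2083
20 [ 0.29  0.41 -0.63] 20.0 6.4583
22 [-3.6   0.39 -0.75] 21.8 6.7083
24 [-3.93 -0.83 -1.61] 23.8 6.9583
```

View pics/bs.png

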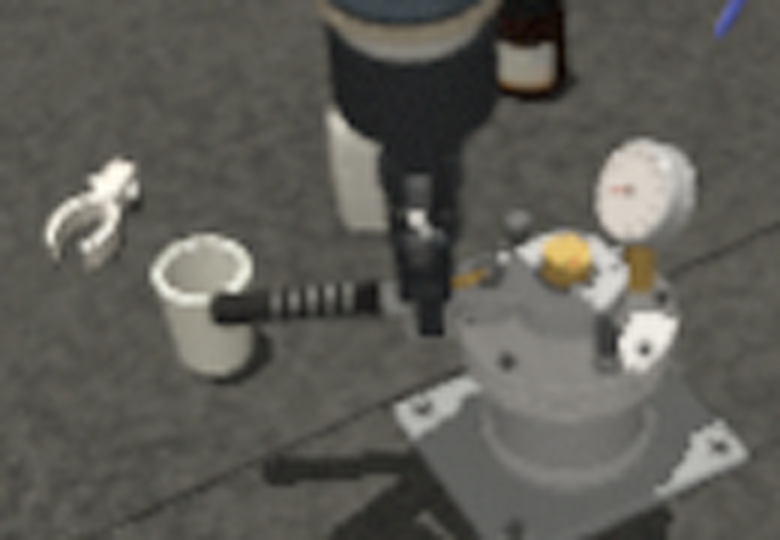

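```bash
python3 - <<'E'
from h import *
a=TH0
manip.move_l(pos(.066,5e-3,a,.133),max_speed=.1)
shot("c")
print(manip.look_for("scene","direction_lever")[:1],manip.current_time())
E
```

```text
[] 7.55
```

View pics/cs.png

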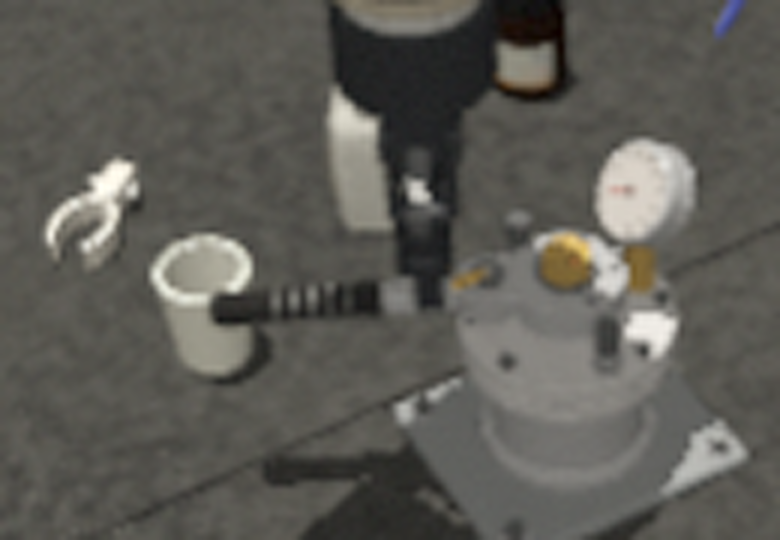

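```bash
python3 - <<'E'
from h import *
a=TH0
manip.move_l(pos(.066,5e-3,a,.18),max_speed=.15)
manip.set_gripper(0.6)
manip.move_l(pos(.15,0,a,.20),max_speed=.2)
manip.dwell(.1)
shot("d")
for c in ("scene","top"):
  for n in ("direction_lever","lever_tab","pawl_pivot","handle_grip"):
    manip
print(manip.current_time())
for l in (-.25,.15,.36):
    P=np.r_[O+.04*rad(a)+.026*rad(a+l),.147]; print(l,(proj("scene",P)-[220,130])*6)
print((proj("scene",np.r_[O+.04*rad(a),.131])-[220,130])*6)
E
```

```text
9.0833
-0.25 [430.07890577 237.02341489]
0.15 [428.93347055 251.14293626]
0.36 [431.68203189 258.32364051]
[482.2203642  267.79693152]
```

View pics/ds.png

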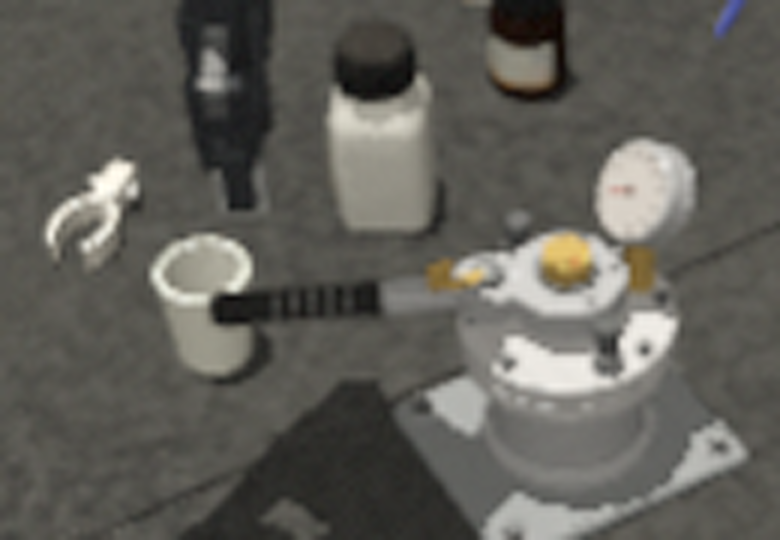

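View pics/d.png

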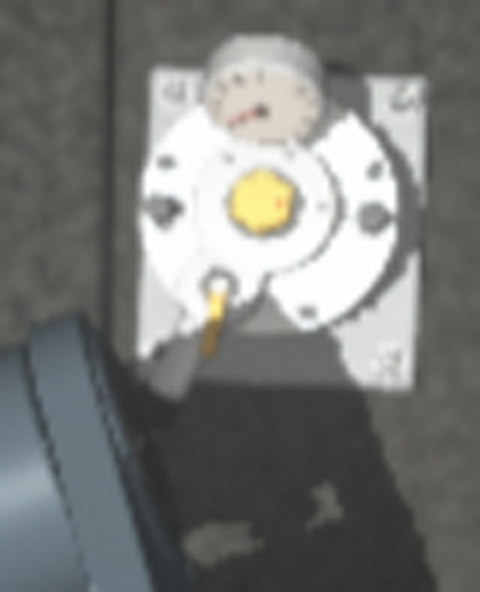

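Both views show the lever on the loosening side, with its tab at about (210,335) in the top crop, and the red dot has not moved. Next I'll straddle the grip loosely and make the first stroke. It covers 1.32 rad, so it cannot reach the stop.

```bash
cat >> h.py <<'E'
R0=.13; ZG=.097
def go(a,s=0.,v=.08): manip.move_l(pos(R0,s,a,ZG),attitude=rot(a),max_speed=v)
def mf(a,n=2): return np.mean([ft(a) for _ in range(n)],0)
E
python3 - <<'E'
from h import *
a=TH0+.01
manip.set_gripper(0.55)
manip.move_l(pos(R0,0,a,.16),attitude=rot(a),max_speed=.15)
manip.move_l(pos(R0,0,a,ZG),max_speed=.1)
print(mf(a),manip.current_time())
manip.set_gripper(0.29,20)
print("closed",mf(a),manip.current_grip_width(),manip.current_time())
for b in np.arange(a+.03,a+.2,.03):
    go(b,v=.05); print(b.round(3),mf(b).round(1),manip.current_time())
    if abs(mf(b)[0])>12: break
shot("e")
E
```

```text
[-0.37023257 -0.43317154  0.7471779 ] 10.5417
closed [ 0.65108057 -0.12441445  0.33159855] 0.2949977204171503 10.8833
2.652 [0.  0.1 0.3] 11.1333
2.682 [-0.3 -0.4  0.8] 11.3833
2.712 [-0.6 -0.1  1.2] 11.6333
2.742 [ 0.3 -0.3  0.9] 11.8833
2.772 [-0.8 -1.1 -1.3] 12.1333
2.802 [-2.1 -1.6 -1.7] 12.3833
```

View pics/es.png

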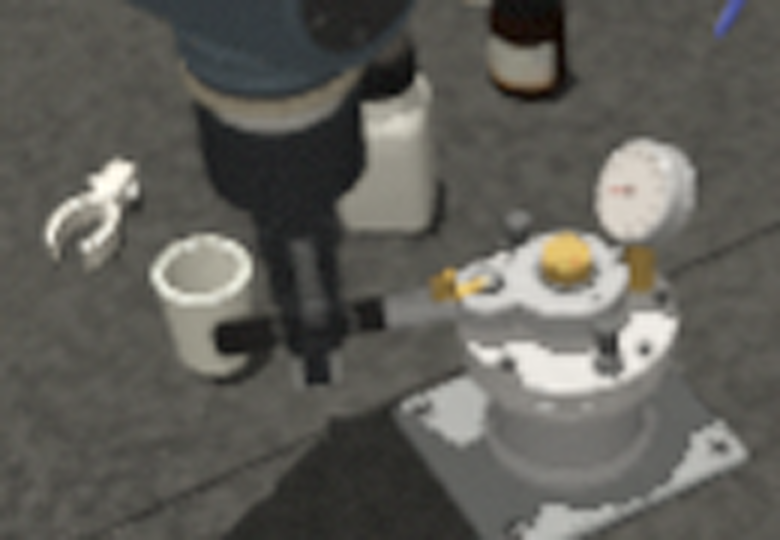

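```bash
python3 - <<'E'
from h import *
for a in (2.6,2.65,2.7,2.75,2.8):
    print(a,[((proj("scene",np.r_[O+r*rad(a),.118])-[220,130])*6).round() for r in (.093,.179)])
print(manip.current_ee_pos(),pos(R0,0,2.802,ZG))
E
```

```text
2.6 [array([378., 289.]), array([207., 293.])]
2.65 [array([378., 295.]), array([206., 305.])]
2.7 [array([378., 301.]), array([205., 318.])]
2.75 [array([379., 308.]), array([206., 330.])]
2.8 [array([380., 314.]), array([208., 343.])]
[0.48585268 0.18936029 0.0970218 ] [0.48572424 0.18930339 0.097     ]
```

```bash
python3 - <<'E'
from h import *
a=2.802
for b in np.arange(2.86,3.93,.07):
    go(b,v=.06); f=mf(b); print(b.round(3),f.round(1),manip.current_time())
    if abs(f[0])>11: break
shot("f",(160,300,250,330))
E
```

```text
2.86 [-1.4 -1.2 -0. ] 12.7583
2.93 [-1.3 -1.4  0.3] 13.0583
3.0 [-1.8 -1.6  0.4] 13.3583
3.07 [-0.8 -2.  -0.5] 13.6583
3.14 [-0.9 -1.   0.3] 13.9583
3.21 [-1.2 -0.5  0.8] 14.2583
3.28 [-0.9 -1.1  1.2] 14.5583
3.35 [-2.  -1.3  0.4] 14.8583
3.42 [-0.7 -1.4 -0.1] 15.1583
3.49 [-1.  -1.7  0.6] 15.4583
3.56 [-1.6 -0.2 -1. ] 15.7583
3.63 [-1.4 -0.7  0.9] 16.0583
3.7 [-1.  -0.8 -0.1] 16.3583
3.77 [-0.9 -2.1 -0.5] 16.6583
3.84 [-0.5 -1.8 -0.1] 16.9583
3.91 [-0.6 -1.   0.6] 17.2583
```

View pics/fs.png

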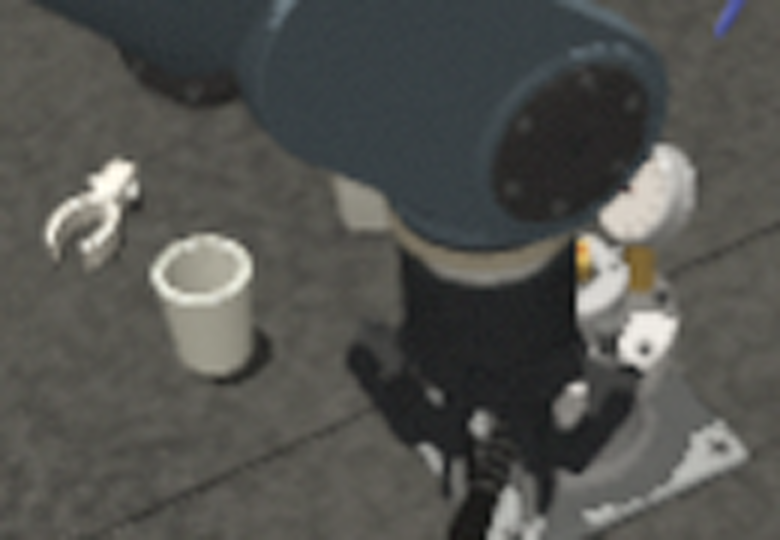

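View pics/f.png

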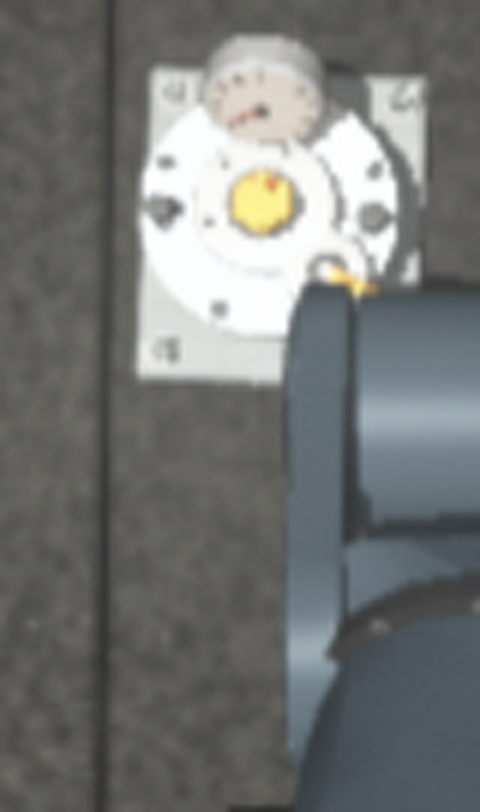

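The top view shows the plug dot at about (270,183), against about (282,203) at the start. That is roughly 1.15 rad turned, and the lever is still on the loosening side. Next is the return stroke.

```bash
python3 - <<'E'
from h import *
for b in np.arange(3.82,2.75,-.1):
    go(b,v=.09); f=mf(b,1); print(b.round(3),f.round(1),manip.current_time())
    if abs(f[0])>11: break
shot("g",(160,300,250,330))
E
```

```text
3.82 [ 0.6  0.5 -0.3] 17.6417
3.72 [-0.3  0.3  0.5] 17.9333
3.62 [ 0.2 -0.3  1. ] 18.225
3.52 [ 0.4 -0.1 -0.1] 18.5167
3.42 [-0.4  0.   0. ] 18.8083
3.32 [0.5 0.2 0.3] 19.1
3.22 [-0.6 -0.7  0.6] 19.3917
3.12 [-0.7  0.6 -0.8] 19.6833
3.02 [-0.1  0.1 -0.8] 19.975
2.92 [0.8 0.2 0.2] 20.2667
2.82 [ 0.1 -0.2  0.7] 20.5583
```

View pics/gs.png

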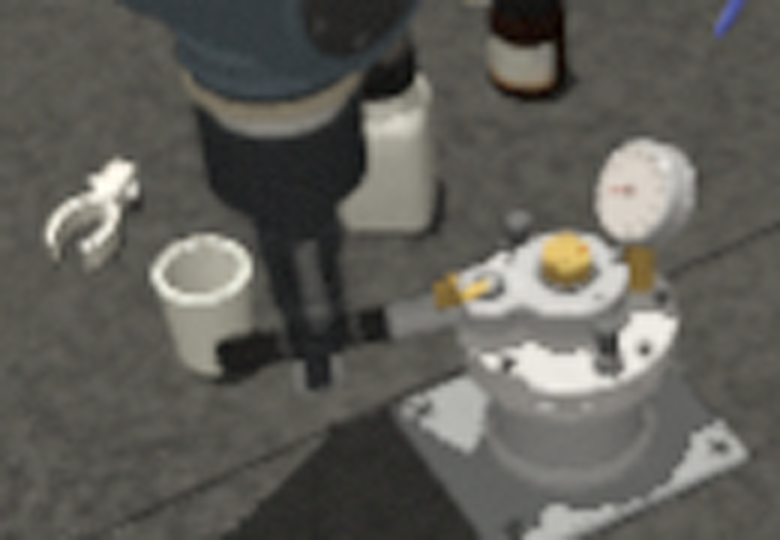

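View pics/g.png

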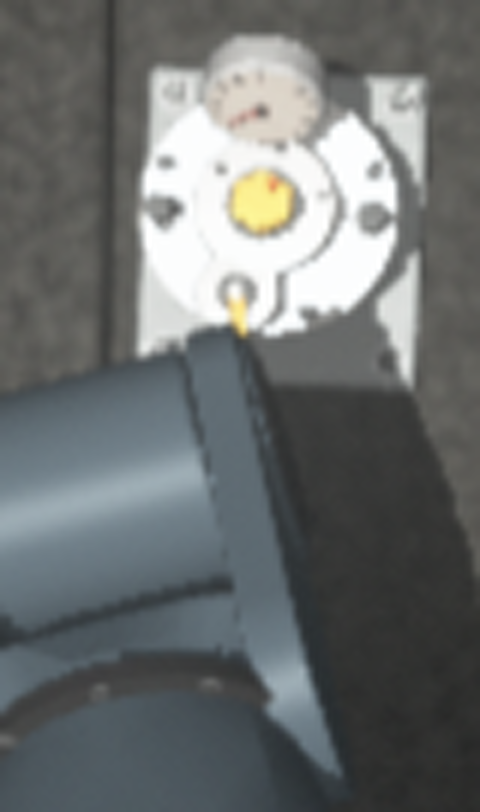

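The handle is back at about 2.87 rad and the plug held its position. Now a careful forward stroke, reading the force at every step.

```bash
cat >> h.py <<'E'
def dot():
    im,_=manip.grab_frame("top"); c=im[188:203,285:302].astype(float)
    w=np.clip(c[...,0]-c[...,1]-70,0,None)*(c[...,0]>150); 
    if w.sum()<5: return None
    v,u=np.mgrid[188:203,285:302]; p=unproj("top",(w*u).sum()/w.sum(),(w*v).sum()/w.sum(),.142)[:2]-O
    return np.r_[p*1e3,np.arctan2(p[1],p[0])].round(2)
E
python3 - <<'E'
from h import *
print(dot())
b=2.82
for b in np.arange(2.86,3.12,.04):
    go(b,v=.06); f=mf(b,2); print(b.round(3),f.round(1),manip.current_time())
    if abs(f[0])>5: break
print(dot())
E
```

```text
None
2.86 [ 0.1  0.2 -1.1] 20.9583
2.9 [-0.7 -0.1  0.4] 21.2083
2.94 [ 0.1 -0.2 -0.2] 21.4583
2.98 [-0.2 -0.8 -0.1] 21.7083
3.02 [-1.4 -1.2 -0.9] 21.9583
3.06 [-1.2 -0.8 -0.6] 22.2083
3.1 [-1.3 -0.6 -0.1] 22.4583
None
```

```bash
python3 - <<'E'
from h import *
im,_=manip.grab_frame("top"); cv2.imwrite("pics/n.png",cv2.resize(im[160:262,250:330,::-1],None,fx=6,fy=5.8,interpolation=cv2.INTER_CUBIC))
c=im[188:204,286:302].astype(int); print((c[...,0]-c[...,1])); print(c[...,0])
E
```

```text
[[ 0  0  0  0  0 -1  1  1  0  0  0 -1  0  1  1  0]
 [ 1  0  0  0  0  4  8 10 12  8  2  0  0  0  0  0]
 [ 0  0  0  2 10 17 15 11 24 39 19  7  1  0  0  0]
 [ 1  1  2 13 18 14 12 15 51 68 19 13 11  0  1  0]
 [ 0  1  8 16 16 12 12 15 37 56 16 12 18  0  0  0]
 [ 0  2 14 17 12 11 11 12 15 21 12 10 20  1  0  0]
 [ 0  1 14 14 12 11 11 11 11 11 11 10 20  2  1  0]
 [ 0  0 11 15 10 10 10 11 11 10 10 11 20  2  0  0]
 [ 0  0  8 13  8  9  9  9 10 11 10  6 14  1  0  0]
 [ 0  0  5 15 15 13  9  9  9 12 19  9  7  0  1  1]
 [ 0  0  1 12 21 18 12 13 16 22 18  8  0 -1  0  0]
 [ 0 -1 -1  0  4 16 16 20 28 17  6 -1 -2 -1  0  0]
 [-1 -1 -1 -1 -1  0  7 14 11  1 -2 -2 -3  0 -1 -1]
 [-1 -1 -1 -1 -1 -2 -2 -2 -2 -2 -3 -2  0 -1 -1 -1]
 [-1 -1 -1 -1 -1 -1 -1 -2 -1 -1 -1 -1 -1 -1 -1  0]
 [-1 -1 -1 -1 -1 -1 -1 -1 -1 -1 -1 -1 -1 -1 -1 -1]]
[[247 248 248 248 246 234 233 236 232 240 239 246 248 249 249 248]
 [242 248 248 245 232 207 225 241 229 219 205 226 246 249 249 249]
 [220 246 244 224 225 237 246 249 238 223 208 197 227 247 249 247]
 [235 246 229 215 238 250 251 250 231 231 236 232 195 226 248 244]
 [249 246 219 232 249 252 252 251 240 225 247 247 195 197 246 246]
 [249 239 219 246 251 252 252 252 250 243 251 248 197 175 224 248]
 [249 228 209 250 252 252 252 252 252 251 252 248 194 155 180 249]
 [249 232 197 247 252 252 252 252 252 252 252 248 194 154 176 249]
 [250 242 200 247 251 252 252 252 252 252 251 247 192 158 187 250]
 [251 247 194 235 243 248 252 252 251 249 234 227 171 180 237 252]
 [252 249 201 199 205 234 250 250 246 227 175 176 172 223 250 252]
 [252 251 240 218 180 200 233 238 219 164 156 172 191 246 252 252]
 [252 252 251 245 219 191 195 203 187 166 178 218 238 252 252 252]
 [252 252 252 251 247 240 235 220 221 237 239 247 252 252 252 252]
 [252 252 252 252 252 252 251 247 248 251 252 252 252 252 252 252]
 [250 252 252 252 252 252 252 252 252 252 252 252 252 252 251 243]]
```

View pics/n.png

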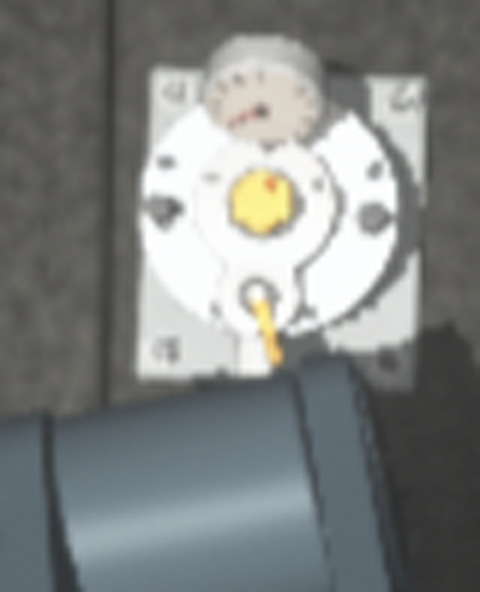

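```bash
cat >> h.py <<'E'
def dot():
    im,_=manip.grab_frame("top"); c=im[188:203,285:302].astype(float)
    w=np.clip(c[...,0]-c[...,1]-28,0,None)*(c[...,0]>205)
    if w.sum()<5: return None
    v,u=np.mgrid[188:203,285:302]; p=unproj("top",(w*u).sum()/w.sum(),(w*v).sum()/w.sum(),.142)[:2]-O
    return np.r_[p*1e3,np.arctan2(p[1],p[0])].round(2)
E
python3 - <<'E'
from h import *
print(dot())
for i,b in enumerate(np.arange(3.115,3.45,.015)):
    go(b,v=.05); f=mf(b,2); e=manip.current_ee_pos()[:2]-O
    print(b.round(3),f.round(1),round((e@tan(b))*1e3,2),dot() if i%2 else "",round(manip.current_time(),2))
    if abs(f[0])>4: break
E
```

```text
[ 9.09 -2.45 -0.26]
3.115 [-4.1 -1.4  0.4] -0.22  22.86
```

```bash
python3 - <<'E'
from h import *
print(mf(3.115,6).round(2))
for i,b in enumerate(np.arange(3.122,3.25,.007)):
    go(b,v=.05); f=mf(b,4); e=manip.current_ee_pos()[:2]-O
    print(b.round(3),f.round(1),round((e@tan(b))*1e3,2),dot(),round(manip.current_time(),2))
    if abs(f[0])>8: break
E
```

```text
[-4.07 -1.43  0.35]
3.122 [-3.7 -1.1 -0.9] -0.24 [ 9.31 -2.43 -0.26] 23.16
3.129 [-5.5 -2.1 -0.3] -0.22 [ 9.33 -2.45 -0.26] 23.46
3.136 [-5.2 -1.6 -0.3] -0.23 [ 9.06 -2.4  -0.26] 23.76
3.143 [-4.9 -1.7 -1.1] -0.22 [ 9.27 -2.41 -0.25] 24.06
3.15 [-4.6 -2.4 -1. ] -0.22 [ 9.28 -2.4  -0.25] 24.36
3.157 [-3.8 -2.3 -1.8] -0.22 [ 9.21 -2.41 -0.26] 24.66
3.164 [-4.7 -1.4 -0.9] -0.22 [10.35 -1.85 -0.18] 24.96
3.171 [-4.4 -3.2 -1.4] -0.22 [10.27 -1.86 -0.18] 25.26
3.178 [-4.9 -1.6 -0.6] -0.2 [10.39 -1.68 -0.16] 25.56
3.185 [-4.7 -2.1 -2. ] -0.23 [10.41 -1.63 -0.16] 25.86
3.192 [-4.3 -3.1 -0.8] -0.22 [10.41 -1.61 -0.15] 26.16
3.199 [-5.4 -3.5 -1.6] -0.23 [10.5  -1.47 -0.14] 26.46
3.206 [-3.4 -2.9 -1.6] -0.21 [10.3  -1.29 -0.12] 26.76
3.213 [-5.3 -2.5 -1.7] -0.21 [10.29 -1.3  -0.13] 27.06
3.22 [-5.3 -3.7 -1.7] -0.18 [10.31 -1.26 -0.12] 27.36
3.227 [-4.6 -2.5 -0.9] -0.21 [10.43 -1.43 -0.14] 27.66
3.234 [-4.4 -3.  -1.7] -0.23 [10.41 -1.45 -0.14] 27.96
3.241 [-4.5 -3.2 -1.5] -0.21 [10.46 -1.42 -0.14] 28.26
3.248 [-3.3 -4.1 -2.1] -0.21 [10.47 -1.41 -0.13] 28.56
```

```bash
python3 - <<'E'
from h import *
for i,b in enumerate(np.arange(3.257,3.60,.009)):
    go(b,v=.05); f=mf(b,2); e=manip.current_ee_pos()[:2]-O
    if abs(f[0])>6.5: f=mf(b,4)
    print(b.round(3),f.round(1),round((e@tan(b))*1e3,2),dot() if i%4==3 else "",round(manip.current_time(),2))
    if abs(f[0])>8: break
E
```

```text
3.257 [-4.9 -3.2 -1.6] -0.2  28.81
3.266 [-3.9 -4.2 -1.7] -0.17  29.06
3.275 [-4.3 -3.4 -2. ] -0.2  29.31
3.284 [-4.3 -4.  -1. ] -0.17 [10.22 -1.05 -0.1 ] 29.61
3.293 [-4.7 -3.7 -1.8] -0.18  29.86
3.302 [-4.4 -3.9 -2.4] -0.19  30.11
3.311 [-4.  -3.7 -1.9] -0.18  30.36
3.32 [-5.  -3.8 -0.6] -0.17 [10.26 -0.84 -0.08] 30.66
3.329 [-4.7 -4.5 -0.6] -0.17  30.91
3.338 [-5.4 -3.3 -1.3] -0.18  31.16
3.347 [-3.8 -3.5 -0.4] -0.18  31.41
3.356 [-4.9 -3.6 -1.8] -0.17 [10.23 -0.48 -0.05] 31.71
3.365 [-4.  -3.9 -1.8] -0.17  31.96
3.374 [-4.  -3.5 -1.2] -0.18  32.21
3.383 [-4.9 -3.4 -1.3] -0.19  32.46
3.392 [-4.5 -3.3 -0.4] -0.17 [10.24  0.54  0.05] 32.76
3.401 [-4.2 -4.3 -0.2] -0.19  33.01
3.41 [-3.4 -4.5 -0.3] -0.18  33.26
3.419 [-4.8 -3.2  0. ] -0.18  33.51
3.428 [-3.1 -3.6 -0.5] -0.22 [10.5   0.64  0.06] 33.81
3.437 [-5.4 -2.9 -1.3] -0.2  34.06
3.446 [-4.7 -4.4 -0.1] -0.18  34.31
3.455 [-5.  -4.9  0.3] -0.2  34.56
3.464 [-4.  -4.  -0.9] -0.21 [10.71  0.61  0.06] 34.86
3.473 [-3.9 -4.3  0.4] -0.2  35.11
3.482 [-3.9 -4.   0.1] -0.21  35.36
3.491 [-4.8 -3.2 -0.9] -0.21  35.61
3.5 [-3.  -3.9 -0.1] -0.22 [10.7   0.65  0.06] 35.91
3.509 [-4.2 -3.8 -0.1] -0.19  36.16
3.518 [-3.5 -4.   0. ] -0.24  36.41
3.527 [-3.8 -3.9 -0.4] -0.21  36.66
3.536 [-5.3 -3.1  0.6] -0.21 [10.77  0.72  0.07] 36.96
3.545 [-4.5 -4.3  1.2] -0.23  37.21
3.554 [-4.1 -4.2  0.7] -0.22  37.46
3.563 [-4.4 -4.4  0.4] -0.28  37.71
3.572 [-5.3 -4.7 -0.3] -0.33 [10.62  1.15  0.11] 38.01
3.581 [-5.1 -5.5  0.5] -0.42  38.26
3.59 [-5.8 -4.3  0.4] -0.48  38.51
3.599 [-7.4 -5.2 -0.5] -0.58  38.76
```

```bash
python3 - <<'E'
from h import *
for i,b in enumerate(np.arange(3.605,3.66,.006)):
    go(b,v=.05); f=mf(b,2); e=manip.current_ee_pos()[:2]-O
    print(b.round(3),f.round(1),round((e@tan(b))*1e3,2),dot(),round(manip.current_time(),2))
    if abs(f[0])>10: break
shot("k")
E
```

```text
3.605 [-8.6 -5.2  0. ] -0.67 [10.67  1.14  0.11] 39.06
3.611 [-8.  -5.   0.6] -0.71 [10.62  1.15  0.11] 39.36
3.617 [-8.8 -6.   0.3] -0.79 [10.69  1.12  0.1 ] 39.66
3.623 [-9.3 -5.9  0.6] -0.83 [10.68  1.16  0.11] 39.96
3.629 [-9.7 -5.4  0.5] -0.88 [10.7   1.11  0.1 ] 40.26
3.635 [-10.1  -5.4   0.5] -0.94 [10.65  1.13  0.11] 40.56
```

View pics/k.png

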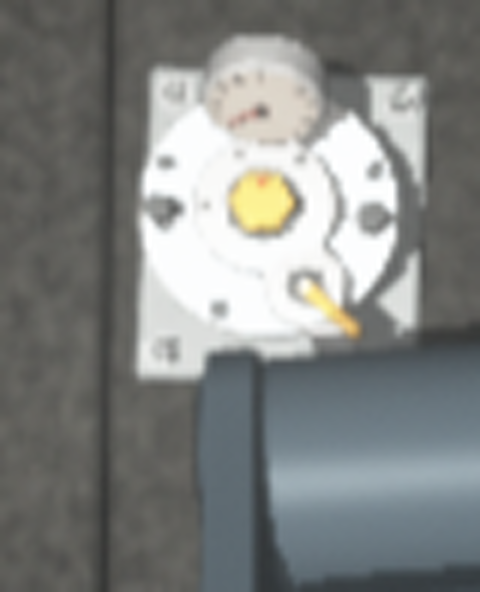

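The dot has stayed fixed over the last 7 steps while the force climbed from 5 to 10 N, and the handle is well short of its swing limit. That is the stop. I'll ease off, open and lift clear.

```bash
python3 - <<'E'
from h import *
for b in (3.60,3.54): go(b,v=.05); print(mf(b,3).round(1))
manip.set_gripper(0.6)
print(mf(b,3).round(1),manip.current_time())
manip.move_l(pos(R0,0,b,.21),max_speed=.12)
p=pos(.27,0,b,.25)
manip.move_ptp(pos(.25,.0,b,.25),rot(b))
manip.dwell(.2)
print(mf(b,3),dot(),manip.current_time()); shot("z")
E
```

```text
[-8.1 -5.2  1.2]
[-4.1  1.1  0.7]
[-0.1 -0.1 -0.5] 41.5917
[-0.293209   -1.23414901 -0.11207119] [10.62  1.12  0.1 ] 43.5083
```

View pics/z.png

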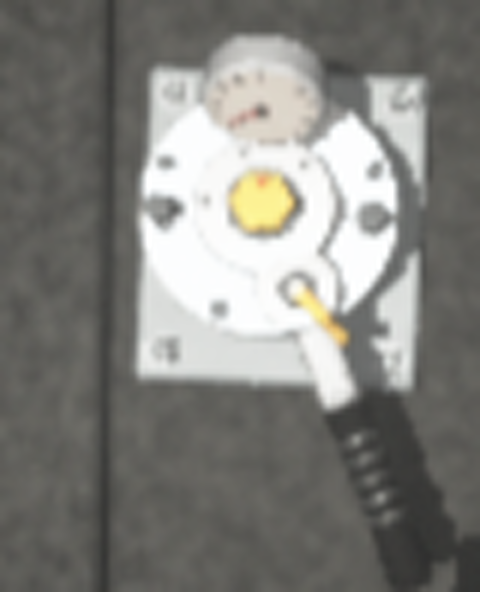

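View pics/zs.png

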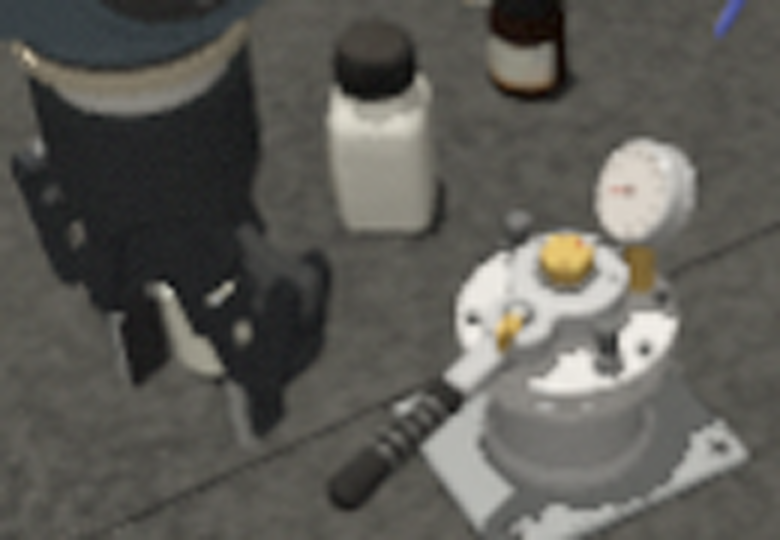

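```bash
python3 - <<'E'
from h import *
print(dot()); manip.sign_off()
E
```

```text
[10.7   1.11  0.1 ]
the job is handed in; nothing more can be done
```

The vent plug is backed out to its stop, the lever is on the loosening side and the ratchet has been let go. I handed the job in at about 44 s of the 67 s allowed; the system gives no verdict.

**What I did:**
- **Lever:** I pushed the tab over to the loosening side with about 4 N. The pictures showed the plug's red dot had not moved.
- **First stroke:** With the fingers held loosely around the grip, one swing anticlockwise turned the plug about 1.15 rad. I then clicked the handle back.
- **Second stroke:** I advanced in 1 mm steps while reading the force. It stayed at about 4 to 5 N as the plug turned, then rose steadily to 10 N while the dot stood still. I took that as the stop, because the handle was still well short of its swing limit.

**Last checks:**
- **Plug:** The dot stayed put after I let go, at 0.10 rad past world +x. With the vessel turned about −0.03 rad, that puts its y at about +1.1 to +1.4 mm, above the −0.6 mm required.
- **Lever and ratchet:** The lever is still on the loosening side. The handle is free of the gripper, and the arm is clear of everything at 0.25 m.
- **Surroundings:** The liner and white bottle looked unmoved in the views I took. I did not re-check the beaker and petri dish, but the arm never went near them.

**What did not match:**
- **Contact points:** The fingers met the tab about 10 mm later than I had calculated, and met the grip late as well, probably because the opening is wider than I assumed.
- **First-stroke force:** The standing force read only 1 to 2 N, below the stated 3 to 4 N.

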